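# Set the rinse bottle in its bay and lock it down with the weight ring

### The arm

A 6-joint arm with a two-finger parallel gripper is mounted at the origin on the work surface. World frame = base frame: x ahead of the robot, y to its left, z up, the work surface at z = 0. Lengths are in mm, angles in rad, forces in N, time in s.
With the tool pointing down it reaches from about 350 to 975 mm from the base axis. Payload 7.1 kg.
Tool frame: the origin (TCP) lies at the very end of the fingers, on their centre line; the grasp point (between the pads) lies 19 mm behind it; y points along the fingers, x is the direction in which the jaws open and shut, and the axes are right-handed (so a half turn about y gives the same grasp; the last joint's range is limited). The gripper opens to 88 mm and grips with 3 to 60 N. Pads are 20 mm wide; open, the fingers measure 115 mm over their backs; the gripper's body (75 mm by 178 mm) begins 61 mm behind the grasp point.
Start: joints at [-1.266, 0.423, 1.63, -0, 1.089, -0.019], TCP at [198.874, -592.498, 185.675] pointing down, gripper open.
Joint ranges: [-3, 3], [-0.9, 2.11], [0.09, 2.58], [-1.31, 4.45], [0.11, 2.69], [-2.54, 2.54]. Speed limits (rad/s): [2.39, 2.39, 3.01, 3.14, 3.14, 3.14].

### API

Orientations are given as a rotation vector (axis times angle).
In Python, from workcell import ctrl gives the robot as it stands. The module is installed in compiled form; this text tells all that it offers.
- The arm moves only by the tool carry_out, never from a script. Its arguments are lists of equal length, an entry for each row: "delta_pos": the shift along the tool's x, y, z in cm, a list of three; "rotation": the turn, a rotation vector about the tool's x, y, z in rad, a list of three. In form: {"delta_pos": [[dx, dy, dz], ...], "rotation": [[wx, wy, wz], ...]}. A call has 1 to 12 rows; each row is the pose to reach, as a shift and turn from the pose commanded when the call began, along the tool's axes at that moment; what a row does not reach only later rows make up. A row lasts 1/12 s, in which the tool goes at most 41.7 mm and 7.16 degrees, less where a joint would pass 70% of its speed; a pose out of reach is approached as far as the arm can. A call with a gripper value outside its range is refused whole. "hand" is the closure in counts, from 0 (fully open) to 255 (shut), set as the call begins (left out, the last holds). The fingers move at their own pace and stop on an object; the grip force is fixed at half the most. Time passes only in rows, so rows that repeat a pose let the fingers close. It gives the time, the measured TCP pose, the force and the opening at its end, in the units of the state.
- ctrl.get_obs(): the state, without advancing time (a new reading comes with each control period).
- ctrl.get_image(name): name is "scene" or "top" or "wrist"; returns the picture (384x512x3 uint8, red, green, blue); there is no depth.
- ctrl.camera_info(name): a dict with "fov_y" (degrees; the focal length in pixels is half the picture's height over the tangent of half this angle, whatever the lens; pixels are square), "cx", "cy" (the principal point, pixels), "R" (3x3) and "t" (3): a world point X has camera coordinates R X + t; the wrist camera has in their place "T_tool_cam" (4x4, takes a point from camera to tool coordinates, whose origin is the TCP and whose axes are the tool frame's). Camera axes: x right, y down, z forward; pixel columns grow to the right and rows downward; lengths in mm; the calibration is good to about 2 mm. A picture is of the moment at which its call begins: read the wrist's pose just before it. camera_info takes no time and is no camera call.
- ctrl.close_job(): hands the job in, once; it reports no verdict.
The state is a dict: "t": time; "qpos": joint angles; "qvel": joint speeds; "joint_torque": joint torques, N m; "ee_pos": TCP position; "orientation": TCP orientation; "ft_force": force on the tool from outside, world axes, zero at the start; "moment": the same for the moment, N m; "width": finger opening in mm.
Only numpy, scipy, OpenCV 4.12 (cv2) and the standard library are available. Lean on these libraries where they do the work, as an engineer would, in place of code of your own. Each camera call takes 0.05 s, during which the arm holds its last target.

### The job

Get the analyser's rinse bottle ready. Lower the white bottle with the green cap upright into the round cup of the bottle bay until it stands on the cup's floor, and let go of it. Only then lower the green weight ring over the bottle's cap until it lies flat on the bottle's shoulder (keep hold of each until it is down, do not drop it), and let it go.

Things in the scene. Friction and masses are not known exactly. Their poses are not given: they have to be found in the camera images.
- bottle_mid (a point): White plastic bottle with green screw cap and a green stripe on its blank label, standing upright and loose, about 0.22 kg. Round body 56 mm in diameter from 0 to 100 mm height with a flat shoulder on top, neck 22 mm in diameter, cap 28 mm in diameter from 112 to 140 mm height (grip it there from above). This point is on its axis, half-way up, 70 mm above its underside; z is up along the bottle. Other bottles with blue and black caps stand nearby.
- ring_mid (a point): Green weight ring lying flat and loose, about 0.18 kg: outside diameter 60 mm, hole 44 mm, 20 mm high. It passes over the bottle's cap but not over its body, so it rests on the shoulder. This point is at its centre, half-way up, 10 mm above its underside; z is its axis. A blue ring of the same size and a steel ring with a narrow 24 mm hole lie nearby.
- bay_floor (a point): Bottle bay, fixed to the bench: a white round cup, inside diameter 76 mm, wall 5 mm, on a white 110 mm square base plate. This point is the centre of the cup's floor, 8 mm above the bench; the cup's rim is 42 mm above this point; z is up.
There are look-alikes about, which are no part of the job. Leave any yellow look-alike of the part that bears bottle_mid alone.

How it is judged:
By the outcome, as a careful person would: the job done as asked, in the order asked, and still so for the second after the job is handed in, with the robot touching nothing.
It also fails if it takes over 43 s, if anything falls off the work surface, if the arm or the gripper's body presses on something with over 40 N, if the wrist force passes 120 N, or if a joint passes its speed limit or range.

## Working session

There is one attempt and no reset: what is moved stays moved. The work goes in short steps, Python scripts to look and compute and a tool call to move; the robot and the scene stay as the last step left them, time stands still between calls to the robot, and variables do not carry over. Pictures are saved under pics/ and viewed, and the job is handed in when it is done.

Besides the shell and the picture viewer there is one more tool, called after ">>>" as a command line: name --argument value ..., lists and objects as JSON in quotes. carry_out: Moves the arm, as the interface text tells. Its arguments: {"type":"object","properties":{"delta_pos":{"type":"array","items":{"type":"array","items":{"type":"number"}}},"rotation":{"type":"array","items":{"type":"array","items":{"type":"number"}}},"hand":{"type":"number"}},"required":["delta_pos","rotation"]}

```bash
mkdir -p pics; python3 - <<'E'
from workcell import ctrl
import cv2
o=ctrl.get_obs(); print(o)
for n in ["scene","top"]:
    im=ctrl.get_image(n); cv2.imwrite(f"pics/{n}0.png",im[:,:,::-1])
for n in ["scene","top","wrist"]: print(n,ctrl.camera_info(n))
E
```

```text
{'t': 0.0, 'qpos': array([-1.26600635e+00,  4.23819572e-01,  1.63067051e+00, -4.58060555e-06,
        1.08857567e+00, -1.90114280e-02]), 'qvel': array([ 0.00214848, -0.00176813,  0.00098311, -0.00064812, -0.00097225,
        0.00059632]), 'joint_torque': array([ 3.25733308e-03, -5.44616854e+01, -2.73662961e+01,  6.47116243e-02,
        2.27025751e-02, -1.02837037e-04]), 'ee_pos': array([ 198.69625989, -591.94933812,  184.92266378]), 'orientation': array([-1.34425917,  0.96829491, -0.96633703]), 'ft_force': array([-0.0549168 ,  0.49896508,  0.4385481 ]), 'moment': array([0.00549434, 0.02517241, 0.00254053]), 'width': 87.77691621195571}
scene {'fov_y': 49.76910618025305, 'cx': 250.7304461727927, 'cy': 194.16292752694102, 'R': array([[ 0.50244616,  0.86459996, -0.00384287],
       [ 0.52476623, -0.30848446, -0.79338373],
       [-0.687145  ,  0.396616  , -0.60870969]]), 't': array([-238.81861994, -221.95897722, 1279.27053825])}
top {'fov_y': 48.00128088729845, 'cx': 256.0683416258272, 'cy': 188.5515968485012, 'R': array([[ 6.48878794e-04, -9.99999678e-01, -4.71638338e-04],
       [-9.96663162e-01, -6.08217663e-04, -8.16221256e-02],
       [ 8.16218125e-02,  5.23027424e-04, -9.96663236e-01]]), 't': array([   5.660954  ,  550.90186041, 1115.39392796])}
wrist {'fov_y': 68.3086462077199, 'cx': 255.99598672136005, 'cy': 194.15900116660072, 'T_tool_cam': array([[ 9.99999623e-01,  5.11429444e-04, -7.01425933e-04,
         2.60353275e+00],
       [ 8.19838784e-04, -2.90806791e-01,  9.56781447e-01,
        -1.99186926e+02],
       [ 2.85346779e-04, -9.56781662e-01, -2.90807101e-01,
         8.02126534e+01],
       [ 0.00000000e+00,  0.00000000e+00,  0.00000000e+00,
         1.00000000e+00]])}
```

View pics/scene0.png

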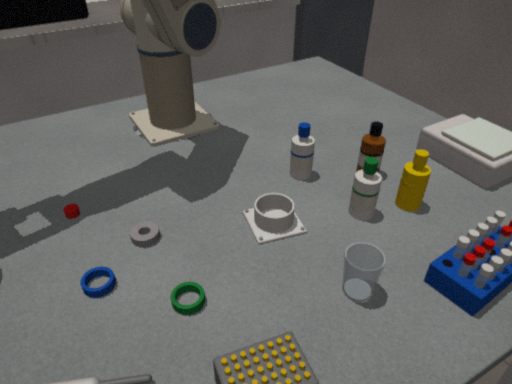

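View pics/top0.png

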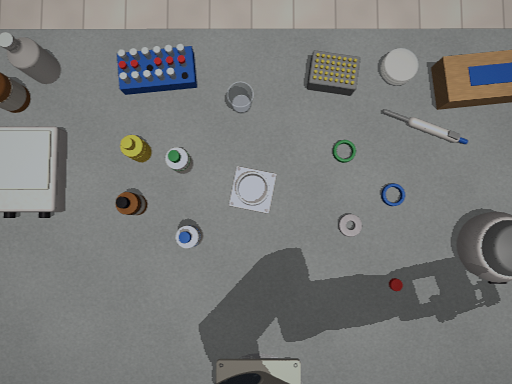

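Candidates for the bottle, in top-view pixels: green cap (175,156), blue cap (186,237), black cap on brown (125,203) and yellow (132,146). I choose the green cap. Candidates for the ring: green (344,151), blue (393,194) and steel (349,225). I choose the green one. The bay is at (252,188).

```bash
cat > h.py <<'E'
import numpy as np, cv2
from workcell import ctrl
from scipy.spatial.transform import Rotation as Ro
def cam(n,obs=None):
    c=ctrl.camera_info(n); f=192/np.tan(np.radians(c['fov_y']/2))
    if 'R' in c: R,t=np.array(c['R']),np.array(c['t'])
    else:
        W=np.eye(4); W[:3,:3]=Ro.from_rotvec(obs['orientation']).as_matrix(); W[:3,3]=obs['ee_pos']
        M=np.linalg.inv(W@np.array(c['T_tool_cam'])); R,t=M[:3,:3],M[:3,3]
    return R,t,f,c['cx'],c['cy']
def ray(C,u,v):
    R,t,f,cx,cy=C; return -R.T@t, R.T@np.array([(u-cx)/f,(v-cy)/f,1])
def onz(C,u,v,z):
    o,d=ray(C,u,v); return o+d*(z-o[2])/d[2]
def proj(C,X):
    R,t,f,cx,cy=C; p=R@np.asarray(X)+t; return np.array([cx+f*p[0]/p[2],cy+f*p[1]/p[2]])
def tri(rs):
    A=0;b=0
    for o,d in rs:
        d=d/np.linalg.norm(d);P=np.eye(3)-np.outer(d,d);A=A+P;b=b+P@o
    return np.linalg.solve(A,b)
def delta(target,obs):  # world shift -> tool axes, cm
    return Ro.from_rotvec(obs['orientation']).as_matrix().T@(np.asarray(target)-obs['ee_pos'])/10
def blobs(im,lo,hi,minA=15):
    hsv=cv2.cvtColor(im,cv2.COLOR_RGB2HSV); m=cv2.inRange(hsv,lo,hi)
    n,l,s,c=cv2.connectedComponentsWithStats(m)
    return [(c[i].round(1),s[i]) for i in range(1,n) if s[i][4]>=minA],m
E
python3 - <<'E'
from h import *
for n in ["scene","top"]:
    im=cv2.imread(f"pics/{n}0.png")[:,:,::-1].copy(); C=cam(n)
    b,m=blobs(im,(50,100,40),(85,255,255))
    for c,s in b:
        print(n,c,s, onz(C,*c,10).round(1), onz(C,*c,126).round(1), onz(C,*c,140).round(1))
    cv2.imwrite(f"pics/m_{n}.png",m)
im=cv2.imread("pics/top0.png")
a=cv2.resize(im[130:240,100:290],None,fx=4,fy=4,interpolation=cv2.INTER_CUBIC); cv2.imwrite("pics/crop.png",a)
print(Ro.from_rotvec(ctrl.get_obs()['orientation']).as_matrix().round(3))
E
```

```text
scene [370.4 164.8] [364 156  14  19 208] [496.5 345.2  10. ] [617.9 205.1 126. ] [632.5 188.2 140. ]
scene [187.6 297.8] [171 282  34  33 632] [ 651.7 -231.8   10. ] [ 742.6 -258.8  126. ] [ 753.6 -262.1  140. ]
top [344.  150.4] [333 140  23  23 192] [ 654.9 -230.2   10. ] [ 635.  -206.4  126. ] [ 632.6 -203.5  140. ]
top [173.6 155.8] [168 150  12  13 110] [640.  227.5  10. ] [621.6 205.  126. ] [619.4 202.3 140. ]
[[ 0.318 -0.     0.948]
 [-0.948  0.001  0.318]
 [-0.001 -1.     0.   ]]
```

View pics/crop.png

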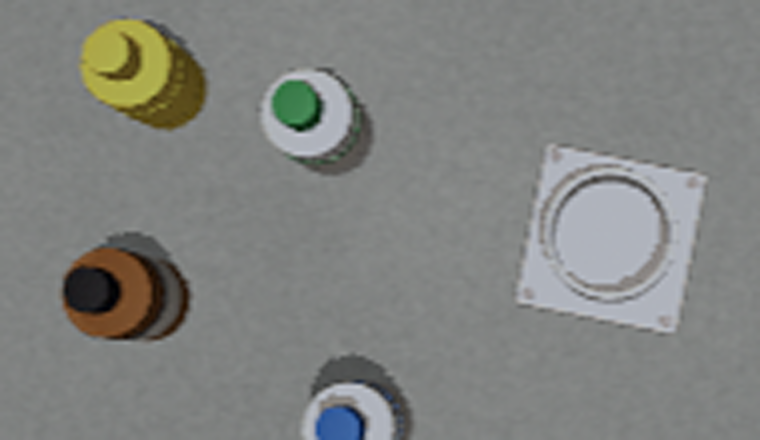

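```bash
python3 - <<'E'
from h import *
C=cam("top"); 
p=onz(C,252.7,189.4,8); print("plate",p)
im=cv2.imread("pics/top0.png")
g=cv2.cvtColor(im,cv2.COLOR_BGR2GRAY); m=(g>165).astype(np.uint8)
n,l,s,c=cv2.connectedComponentsWithStats(m); i=l[170,240] or l[205,262]; print(s[i],c[i], onz(C,*c[i],15))
o=ctrl.get_obs()
for t in [(p[0],p[1],280),(620,203.5,200)]: print(delta(t,o))
E
```

```text
plate [549.80730079  15.01468897   8.        ]
[ 230  167   46   46 1218] [252.71182266 189.85221675] [548.04319654  14.92322577  15.        ]
[-46.39079613  -9.43745655  52.59870495]
[-62.01601359  -1.41617378  65.24974747]
```

>>> carry_out --delta_pos '[[-2.58,-0.52,2.92],[-5.16,-1.04,5.84],[-7.74,-1.56,8.76],[-10.32,-2.08,11.68],[-12.9,-2.6,14.6],[-15.48,-3.12,17.52],[-18.06,-3.64,20.44],[-20.64,-4.16,23.36],[-23.22,-4.68,26.28],[-25.8,-5.2,29.2],[-28.38,-5.72,32.12],[-30.96,-6.24,35.04]]' --rotation '[[0,-0.07,0],[0,-0.14,0],[0,-0.21,0],[0,-0.28,0],[0,-0.35,0],[0,-0.42,0],[0,-0.49,0],[0,-0.56,0],[0,-0.63,0],[0,-0.7,0],[0,-0.77,0],[0,-0.84,0]]' --hand 0

```text
t: 1.1
ee_pos: [432.9, -185.6, 248.3]
orientation: [-1.547, 0.317, -0.317]
ft_force: [0.6, -0.0, -1.2]
width: 87.8
```

```bash
cat >> h.py <<'E'
def plan(target,yaw,obs=None):
    """tool shift (cm) and wy to put TCP at target, tool straight down, jaw (x) axis at world yaw"""
    o=obs or ctrl.get_obs(); R=Ro.from_rotvec(o['orientation']).as_matrix()
    x=np.array([np.cos(yaw),np.sin(yaw),0]); y=np.array([0,0,-1.]); Rt=np.c_[x,y,np.cross(x,y)]
    print('t',round(o['t'],2),'pos',o['ee_pos'].round(1),'F',o['ft_force'].round(1),'w',round(o['width'],1))
    print('delta',delta(target,o).round(2),'rot',Ro.from_matrix(R.T@Rt).as_rotvec().round(3))
E
python3 -c "
from h import *
plan((548.5,15,280),0.03)"
```

```text
t 1.1 pos [ 432.9 -185.6  248.3] F [ 0.6 -0.  -1.2] w 87.8
delta [ 2.75 -3.18 22.99] rot [-0.    -0.434 -0.   ]
```

>>> carry_out --delta_pos '[[0.4,-0.5,3.8],[0.9,-1.0,7.6],[1.3,-1.5,11.4],[1.8,-2.1,15.2],[2.2,-2.6,19.0],[2.6,-3.1,21.6],[2.75,-3.2,23.0],[2.75,-3.2,23.0],[2.75,-3.2,23.0]]' --rotation '[[0,-0.07,0],[0,-0.14,0],[0,-0.21,0],[0,-0.28,0],[0,-0.35,0],[0,-0.42,0],[0,-0.434,0],[0,-0.434,0],[0,-0.434,0]]'

```text
t: 1.85
ee_pos: [548.2, 12.7, 279.4]
orientation: [-1.571, -0.02, 0.022]
ft_force: [0.0, -1.0, -0.5]
width: 87.7
```

```bash
python3 -c "
from h import *
o=ctrl.get_obs(); im=ctrl.get_image('wrist'); cv2.imwrite('pics/w1.png',im[:,:,::-1])
np.save('o1.npy',o,allow_pickle=True)
plan((620,203.5,200),0.316,o)
C=cam('wrist',o); print(proj(C,(548.5,15,50)))"
```

```text
t 1.85 pos [548.2  12.7 279.4] F [ 0.  -1.  -0.5] w 87.7
delta [ 7.69  7.92 18.89] rot [ 0.    -0.29  -0.002]
[255.9405023  159.88823607]
```

View pics/w1.png

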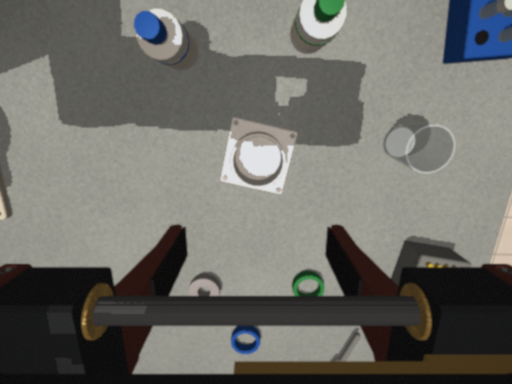

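```bash
python3 -c "
from h import *
im=cv2.imread('pics/w1.png'); cv2.imwrite('pics/w1c.png',cv2.resize(im[105:205,205:315],None,fx=6,fy=6,interpolation=cv2.INTER_CUBIC))"
```

```text
(no output)
```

View pics/w1c.png

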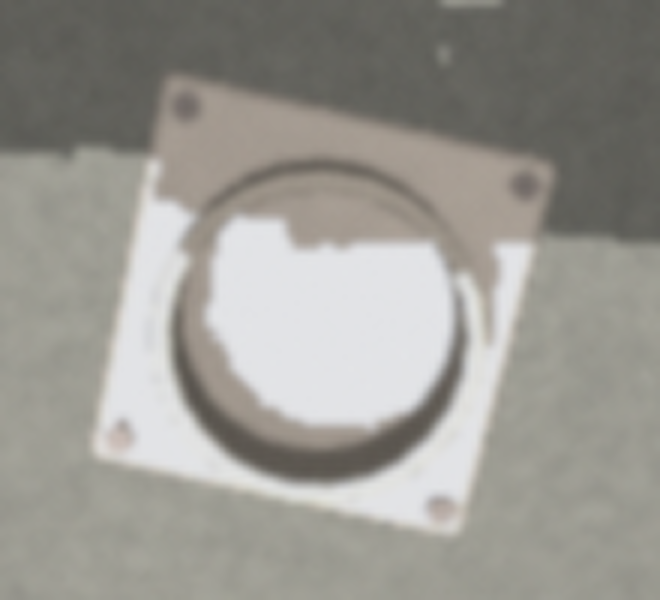

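```bash
python3 -c "
from h import *
o=np.load('o1.npy',allow_pickle=True).item(); C=cam('wrist',o)
px=lambda p:((p[0]+.5)/6-.5+205,(p[1]+.5)/6-.5+105)
for q,z in (([(170,75),(553,165),(462,533),(95,458)],8),([(187,105),(525,185),(441,508),(120,436)],8)):
    P=np.array([onz(C,*px(p),z) for p in q]); print(P.mean(0),[np.linalg.norm(P[i]-P[i-1]).round(1) for i in range(4)])
P=np.array([onz(C,*px(p),50) for p in [(172,320),(465,325),(318,160),(316,482)]]); print(P.round(1),P.mean(0))
im=cv2.imread('pics/w1.png')[:,:,::-1].copy()
b,m=blobs(im,(50,100,40),(85,255,255))
for c,s in b: print(c,s,onz(C,*c,140).round(1),onz(C,*c,10).round(1))
"
```

```text
[551.74422628  12.69175465   8.        ] [np.float64(108.3), np.float64(106.1), np.float64(106.6), np.float64(107.7)]
[551.26188228  12.88963357   8.        ] [np.float64(93.7), np.float64(94.0), np.float64(93.8), np.float64(94.2)]
[[513.9  17.1  50. ]
 [588.3  17.8  50. ]
 [549.8  57.8  50. ]
 [551.6 -24.5  50. ]] [550.88672576  17.07563514  50.        ]
[327.5   8.5] [315   0  29  21 453] [618.6 191.8 140. ] [645.9 230.8  10. ]
[307.8 283.5] [293 271  31  26 373] [ 624.5 -139.3  140. ] [ 654.1 -227.5   10. ]
```

>>> carry_out --delta_pos '[[1.2,1.2,2.9],[2.5,2.5,6.0],[3.7,3.8,9.1],[5.0,5.1,12.2],[6.2,6.4,15.3],[7.2,7.4,17.7],[7.7,7.9,18.9],[7.7,7.9,18.9],[7.7,7.9,18.9]]' --rotation '[[0,-0.05,0],[0,-0.1,0],[0,-0.15,0],[0,-0.2,0],[0,-0.25,0],[0,-0.29,0],[0,-0.29,0],[0,-0.29,0],[0,-0.29,0]]'

```text
t: 2.65
ee_pos: [620.3, 202.3, 200.8]
orientation: [-1.557, -0.246, 0.248]
ft_force: [-0.1, 0.0, 0.1]
width: 87.9
```

```bash
python3 -c "
from h import *
o=ctrl.get_obs(); im=ctrl.get_image('wrist'); cv2.imwrite('pics/w2.png',im[:,:,::-1])
C=cam('wrist',o)
b,m=blobs(im,(50,100,40),(85,255,255))
for c,s in b: print(c,s,onz(C,*c,140).round(1),onz(C,*c,10).round(1))
print(proj(C,(620,203.5,140)))
plan((620,203.5,109),0.316,o)"
```

```text
[256.9 192.2] [244 177  26  31 627] [621.1 203.1 140. ] [633.1 166.7  10. ]
[255.96630397 191.51039539]
t 2.65 pos [620.3 202.3 200.8] F [-0.1  0.   0.1] w 87.9
delta [0.02 9.18 0.13] rot [ 0.001 -0.001 -0.001]
```

View pics/w2.png

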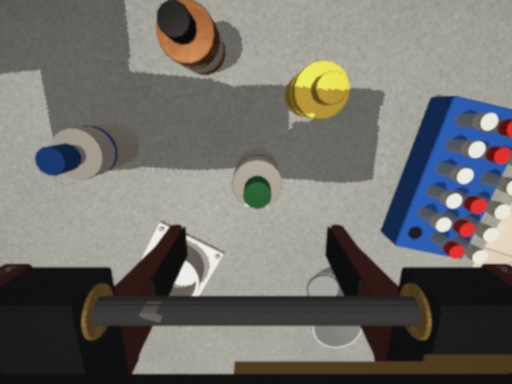

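The green cap is centred at (257,192), between the jaws. It stands clear of the yellow bottle (327,88), the brown one (176,20) and the blue-capped one (58,158). I'll descend onto it.

>>> carry_out --delta_pos '[[0.05,2.0,0.1],[0.05,4.5,0.1],[0.05,7.0,0.1],[0.05,8.5,0.1],[0.05,9.15,0.1],[0.05,9.15,0.1],[0.05,9.15,0.1]]' --rotation '[[0,0,0],[0,0,0],[0,0,0],[0,0,0],[0,0,0],[0,0,0],[0,0,0]]'

```text
t: 3.28
ee_pos: [621.5, 204.0, 110.8]
orientation: [-1.557, -0.248, 0.247]
ft_force: [0.3, 1.8, 0.6]
width: 88.2
```

>>> carry_out --delta_pos '[[0,0,0],[0,0,0],[0,0,0],[0,0,0],[0,0,0],[0,0,0],[0,0,0],[0,0,0],[0,0,0],[0,0,0]]' --rotation '[[0,0,0],[0,0,0],[0,0,0],[0,0,0],[0,0,0],[0,0,0],[0,0,0],[0,0,0],[0,0,0],[0,0,0]]' --hand 255

```text
t: 4.12
ee_pos: [620.9, 205.0, 109.5]
orientation: [-1.556, -0.249, 0.249]
ft_force: [0.1, -1.0, -0.9]
width: 24.6
```

```bash
python3 -c "
from h import *
o=ctrl.get_obs();print(o['width'],o['ft_force'],o['t'])
im=ctrl.get_image('scene');w=ctrl.get_image('wrist');print(ctrl.get_obs()['width'])
a=cv2.resize(im[100:250,290:450],(640,600),interpolation=cv2.INTER_CUBIC); cv2.imwrite('pics/s3.png',a[:,:,::-1])
cv2.imwrite('pics/w3.png',w[:,:,::-1])"
```

```text
24.571865881983697 [ 0.11620727 -0.96633476 -0.90988683] 4.1167
16.456408554556116
```

View pics/s3.png

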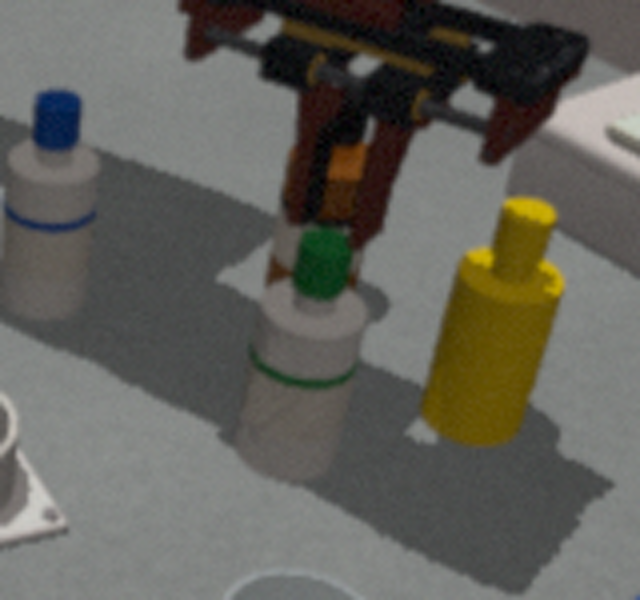

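View pics/w3.png

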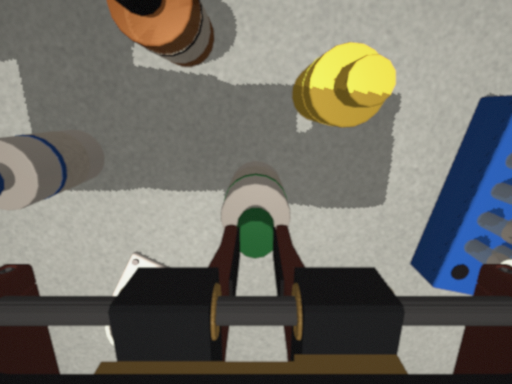

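```bash
python3 -c "
from h import *
o=ctrl.get_obs(); C=cam('wrist',o); S=cam('scene');T=cam('top')
f=lambda p:((p-np.array([290,100]))*4).round(0)
print(f(proj(S,o['ee_pos'])), f(proj(S,(620,203.5,140))), o['ee_pos'])
print('cam',-S[0].T@S[1])
w=cv2.imread('pics/w3.png')[:,:,::-1].copy()
for c,s in blobs(w,(50,100,30),(85,255,255))[0]: print(c,s,onz(C,*c,140))
print(proj(C,o['ee_pos']),proj(C,(620,203.5,140)))
im=ctrl.get_image('top')
for c,s in blobs(im,(50,100,30),(85,255,255))[0]: print(c,s,onz(T,*c,140))
cv2.imwrite('pics/t4.png',cv2.resize(im[90:240,90:250],(640,600),interpolation=cv2.INTER_CUBIC)[:,:,::-1])
print((proj(T,o['ee_pos'])-[90,90])*4)
cv2.imwrite('pics/w4c.png',cv2.resize(w[170:320,176:336],(640,600),interpolation=cv2.INTER_CUBIC)[:,:,::-1])
"
```

```text
[320. 288.] [327. 239.] [620.88524572 204.94025024 109.54212425]
cam [1115.51443329 -369.36748989  601.68799005]
[255.5 232.8] [ 238  208   36   49 1473] [620.83687067 204.94759379 140.        ]
[255.65120622 215.82434786] [253.58526542 234.37050396]
[344.  150.6] [333 140  23  23 203] [ 632.12340954 -203.48267404  140.        ]
[339.64606607 268.58841727]
```

View pics/w4c.png

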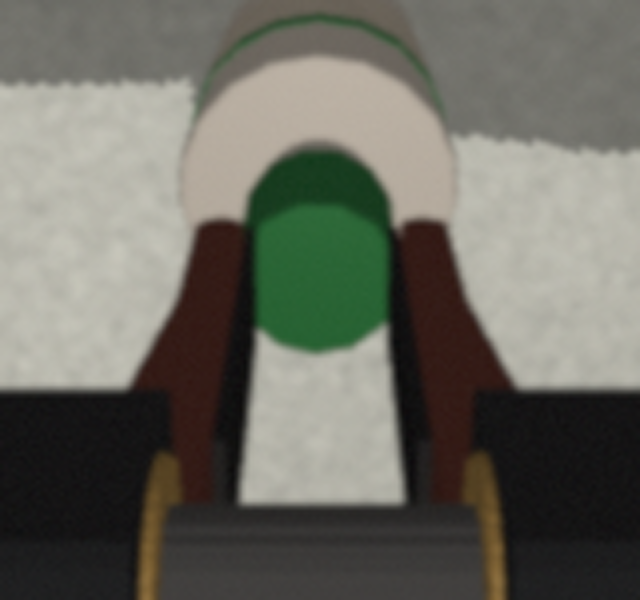

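View pics/t4.png

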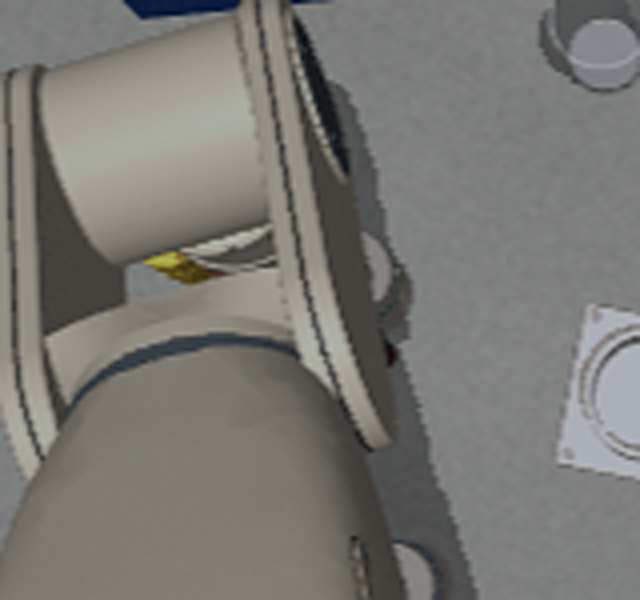

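```bash
python3 -c "
from h import *
c=ctrl.camera_info('wrist');f=192/np.tan(np.radians(c['fov_y']/2)); M=np.linalg.inv(c['T_tool_cam'])
def pt(p):
    q=M[:3,:3]@p+M[:3,3]; return (np.array([c['cx']+f*q[0]/q[2],c['cy']+f*q[1]/q[2]])).round(0)
for w in (44,12):
  for y in (0,-19,-40,-60):
    print(w,y,[pt(np.array([w,y,z])) for z in (-10,10)])
"
python3 -c "
from h import *
w=cv2.imread('pics/w2.png');cv2.imwrite('pics/w2c.png',cv2.resize(w[200:320,126:386],None,fx=3,fy=3,interpolation=cv2.INTER_CUBIC))"
```

```text
44 0 [array([313., 228.]), array([315., 203.])]
44 -19 [array([319., 239.]), array([320., 212.])]
44 -40 [array([326., 254.]), array([328., 224.])]
44 -60 [array([334., 271.]), array([337., 239.])]
12 0 [array([271., 228.]), array([272., 203.])]
12 -19 [array([273., 239.]), array([273., 212.])]
12 -40 [array([275., 254.]), array([275., 224.])]
12 -60 [array([277., 271.]), array([278., 239.])]
```

View pics/w2c.png

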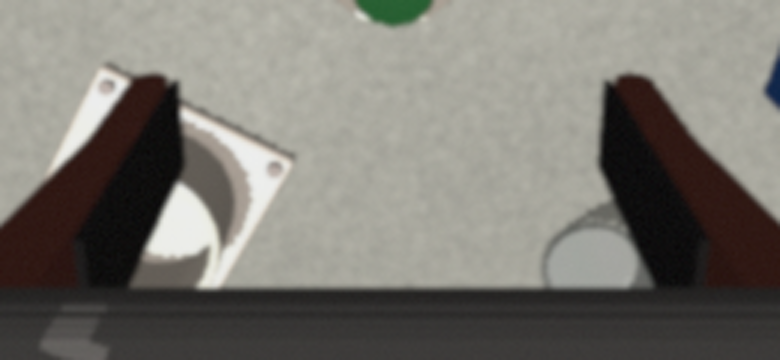

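>>> carry_out --delta_pos '[[0,0,0],[0,0,0],[0,0,0],[0,0,0],[0,0,0],[0,0,0],[0,0,0],[0,0,0],[0,0,0],[0,0,0]]' --rotation '[[0,0,0],[0,0,0],[0,0,0],[0,0,0],[0,0,0],[0,0,0],[0,0,0],[0,0,0],[0,0,0],[0,0,0]]' --hand 0

```text
t: 5.1
ee_pos: [620.9, 204.9, 109.6]
orientation: [-1.556, -0.249, 0.249]
ft_force: [0.0, -1.4, 0.4]
width: 75.9
```

```bash
python3 -c "
from h import *
o=ctrl.get_obs();print(o['width'],o['ee_pos'],o['t'],o['qpos'])
im=ctrl.get_image('scene');S=cam('scene')
a=cv2.resize(im[100:250,290:450],(640,600),interpolation=cv2.INTER_CUBIC)[:,:,::-1].copy()
R=Ro.from_rotvec(o['orientation']).as_matrix()
for y,col in ((0,(0,0,255)),(-40,(255,0,255))):
  for x in(-44,44):
    for z in (-10,10):
      p=(proj(S,o['ee_pos']+R@[x,y,z])-[290,100])*4; cv2.circle(a,tuple(int(v) for v in p),4,col,-1)
cv2.imwrite('pics/s4.png',a)"
```

```text
75.91971856676467 [620.91165262 204.92574154 109.59757684] 5.1 [ 3.00585773e-01  5.52003038e-01  1.61282277e+00 -6.42723044e-06
  9.76753858e-01 -1.63836057e-02]
```

View pics/s4.png

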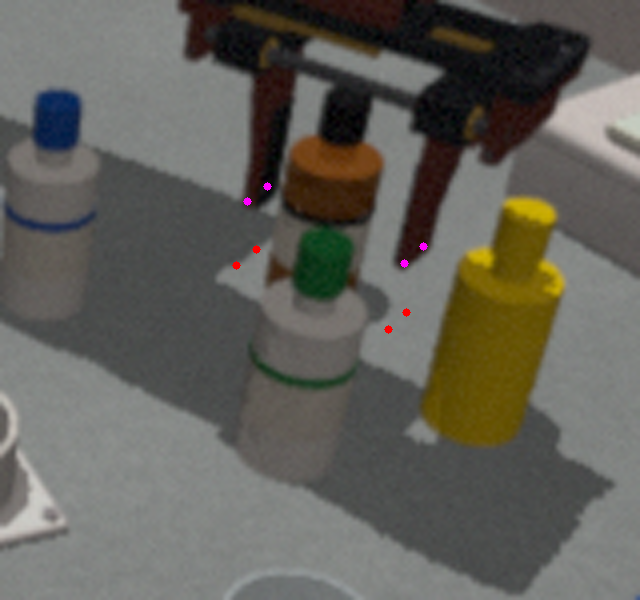

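Both the wrist and scene views put the fingertips about 40 mm short of the reported TCP (magenta marks match, red don't). I'll treat the tip as 40 mm behind the TCP along tool y and descend another 4 cm.

>>> carry_out --delta_pos '[[0,1,0],[0,2.2,0],[0,3.4,0],[0,4.0,0],[0,4.0,0],[0,4.0,0]]' --rotation '[[0,0,0],[0,0,0],[0,0,0],[0,0,0],[0,0,0],[0,0,0]]'

```text
t: 5.65
ee_pos: [620.3, 204.8, 68.5]
orientation: [-1.557, -0.247, 0.25]
ft_force: [0.2, 1.0, 0.3]
width: 87.9
```

```bash
python3 -c "
from h import *
o=ctrl.get_obs();print(o['width'],o['ee_pos'],o['t'],o['ft_force'])
im=ctrl.get_image('scene')
cv2.imwrite('pics/s5.png',cv2.resize(im[100:250,290:450],(640,600),interpolation=cv2.INTER_CUBIC)[:,:,::-1])"
```

```text
87.93124963443401 [620.33191263 204.78492617  68.54567802] 5.65 [0.17645993 0.98468949 0.31256798]
```

View pics/s5.png

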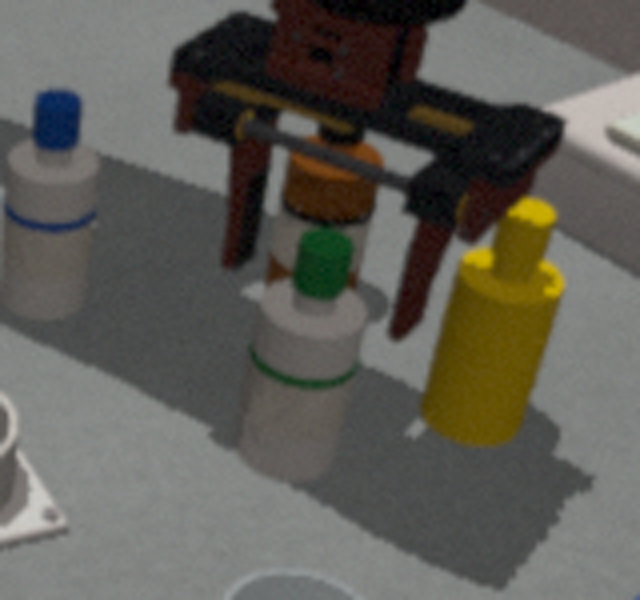

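>>> carry_out --delta_pos '[[0,0,0],[0,0,0],[0,0,0],[0,0,0],[0,0,0],[0,0,0],[0,0,0],[0,0,0],[0,0,0],[0,0,0],[0,0,0],[0,0,0]]' --rotation '[[0,0,0],[0,0,0],[0,0,0],[0,0,0],[0,0,0],[0,0,0],[0,0,0],[0,0,0],[0,0,0],[0,0,0],[0,0,0],[0,0,0]]' --hand 255

```text
t: 6.7
ee_pos: [620.8, 204.9, 69.5]
orientation: [-1.556, -0.249, 0.249]
ft_force: [-0.8, 0.0, -0.0]
width: 27.6
```

```bash
python3 -c "
from h import *
o=ctrl.get_obs();plan((550.7,14,150),0.03,o); plan((620.5,204.5,150),.316,o)
im=ctrl.get_image('scene');w=ctrl.get_image('wrist')
a=cv2.resize(im[100:250,290:450],(640,600),interpolation=cv2.INTER_CUBIC)
cv2.imwrite('pics/s6.png',a[:,:,::-1])"
```

```text
t 6.7 pos [620.8 204.9  69.5] F [-0.8  0.  -0. ] w 27.6
delta [-12.61  -8.04 -15.95] rot [ 0.     0.287 -0.   ]
t 6.7 pos [620.8 204.9  69.5] F [-0.8  0.  -0. ] w 27.6
delta [-0.04 -8.05 -0.03] rot [-0.     0.001 -0.   ]
```

View pics/s6.png

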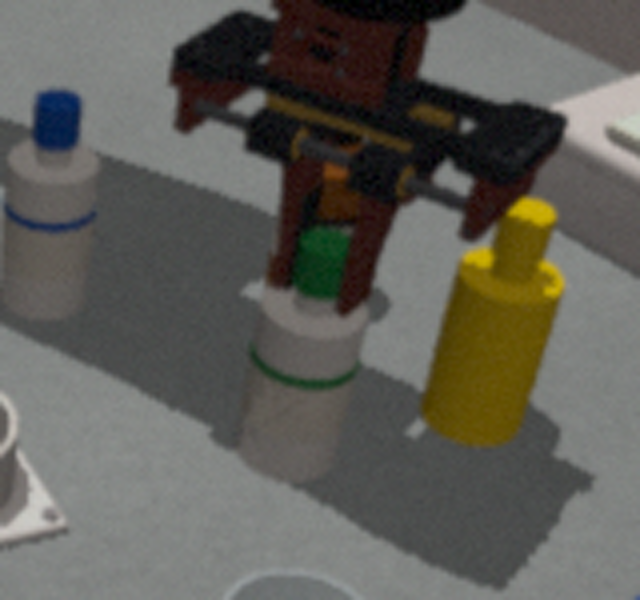

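Width 27.6 on the 28 mm cap: the grip is good. Now I'll lift 8 cm and move across.

>>> carry_out --delta_pos '[[0,-1.2,0],[0,-3.5,0],[0,-6.0,0],[0,-8.0,0],[-1.0,-8.0,-1.3],[-2.9,-8.0,-3.7],[-5.0,-8.0,-6.3],[-7.1,-8.0,-9.0],[-9.2,-8.0,-11.7],[-11.1,-8.0,-14.1],[-12.3,-8.0,-15.5],[-12.6,-8.0,-15.95]]' --rotation '[[0,0,0],[0,0,0],[0,0,0],[0,0,0],[0,0.02,0],[0,0.06,0],[0,0.11,0],[0,0.16,0],[0,0.21,0],[0,0.25,0],[0,0.28,0],[0,0.287,0]]'

```text
t: 7.8
ee_pos: [548.0, 10.9, 148.8]
orientation: [-1.571, -0.018, 0.022]
ft_force: [-1.0, 0.2, -2.6]
width: 27.6
```

>>> carry_out --delta_pos '[[0,0,0],[0,0,0],[0,0,0]]' --rotation '[[0,0,0],[0,0,0],[0,0,0]]'

```text
t: 8.05
ee_pos: [551.2, 14.8, 149.4]
orientation: [-1.57, -0.024, 0.024]
ft_force: [-0.6, -0.6, -2.6]
width: 27.1
```

```bash
python3 -c "
from h import *
o=ctrl.get_obs();plan((550.7,14,79.5),0.03,o)
S=cam('scene');W=cam('wrist',o)
im=ctrl.get_image('scene');w=ctrl.get_image('wrist')
x,y=o['ee_pos'][:2]
print('axis bottom pix',proj(S,(x,y,80)),'bay rim',proj(S,(550.7,14,50)))
cv2.imwrite('pics/s7.png',cv2.resize(im[110:260,200:360],(640,600),interpolation=cv2.INTER_CUBIC)[:,:,::-1])
cv2.imwrite('pics/w7.png',w[:,:,::-1])"
```

```text
t 8.05 pos [551.2  14.8 149.4] F [-0.6 -0.6 -2.6] w 27.1
delta [-0.05  6.99 -0.08] rot [-0.     0.001  0.   ]
axis bottom pix [275.13537265 193.7989531 ] bay rim [274.2578006  205.05075701]
```

View pics/s7.png

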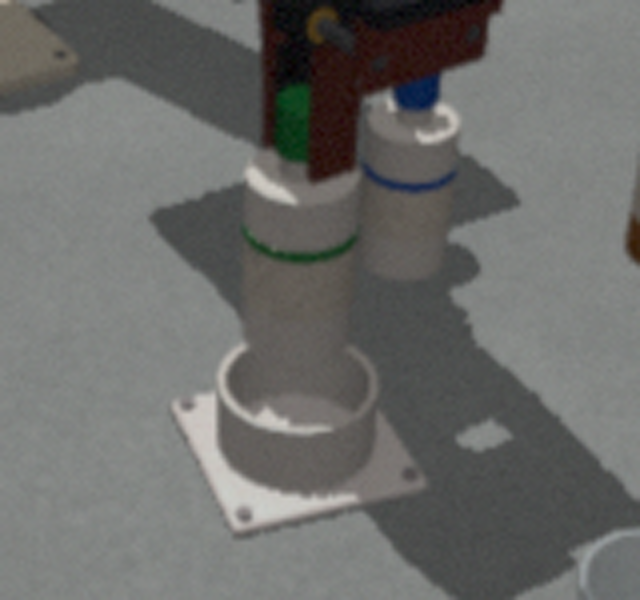

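View pics/w7.png

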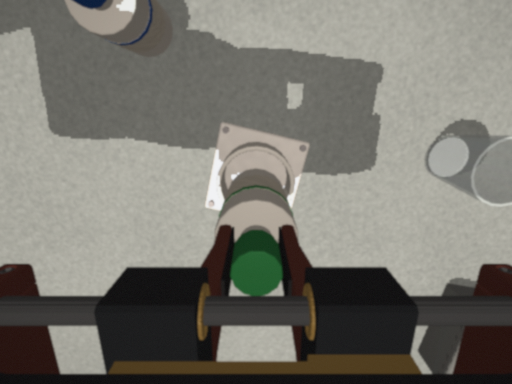

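>>> carry_out --delta_pos '[[-0.05,1.0,-0.08],[-0.05,2.2,-0.08],[-0.05,3.4,-0.08],[-0.05,4.6,-0.08],[-0.05,5.6,-0.08],[-0.05,6.3,-0.08],[-0.05,6.7,-0.08],[-0.05,6.8,-0.08],[-0.05,6.9,-0.08],[-0.05,6.9,-0.08]]' --rotation '[[0,0,0],[0,0,0],[0,0,0],[0,0,0],[0,0,0],[0,0,0],[0,0,0],[0,0,0],[0,0,0],[0,0,0]]'

```text
t: 8.98
ee_pos: [550.8, 13.3, 80.8]
orientation: [-1.571, -0.024, 0.023]
ft_force: [-0.0, 0.2, -2.8]
width: 27.3
```

>>> carry_out --delta_pos '[[0,0.05,0],[0,0.1,0],[0,0.15,0],[0,0.2,0],[0,0.2,0]]' --rotation '[[0,0,0],[0,0,0],[0,0,0],[0,0,0],[0,0,0]]'

```text
t: 9.4
ee_pos: [550.4, 13.3, 78.7]
orientation: [-1.571, -0.024, 0.023]
ft_force: [0.0, 0.6, -3.3]
width: 27.4
```

>>> carry_out --delta_pos '[[0,0.05,0],[0,0.1,0],[0,0.15,0],[0,0.15,0],[0,0.15,0]]' --rotation '[[0,0,0],[0,0,0],[0,0,0],[0,0,0],[0,0,0]]'

```text
t: 9.82
ee_pos: [550.6, 13.3, 77.5]
orientation: [-1.571, -0.024, 0.023]
ft_force: [-3.0, 0.6, 4.4]
width: 27.5
```

Fz went from −3.3 to +4.4 N at the expected height, so the bottle is on the floor. Releasing.

>>> carry_out --delta_pos '[[0,0,0],[0,0,0],[0,0,0],[0,0,0],[0,0,0],[0,0,0],[0,0,0],[0,0,0],[0,0,0]]' --rotation '[[0,0,0],[0,0,0],[0,0,0],[0,0,0],[0,0,0],[0,0,0],[0,0,0],[0,0,0],[0,0,0]]' --hand 0

```text
t: 10.57
ee_pos: [550.4, 13.3, 77.0]
orientation: [-1.571, -0.024, 0.024]
ft_force: [0.9, -1.2, -0.1]
width: 84.1
```

>>> carry_out --delta_pos '[[0,-1.5,0],[0,-4,0],[0,-7,0],[0,-10,0],[0,-12,0],[0,-13,0],[0,-13,0],[0,-13,0]]' --rotation '[[0,0,0],[0,0,0],[0,0,0],[0,0,0],[0,0,0],[0,0,0],[0,0,0],[0,0,0]]'

```text
t: 11.23
ee_pos: [550.1, 13.3, 206.6]
orientation: [-1.571, -0.023, 0.024]
ft_force: [0.0, -0.0, -0.4]
width: 87.7
```

```bash
python3 -c "
from h import *
o=ctrl.get_obs();plan((653.5,-230,150),-0.34,o)
W=cam('wrist',o);S=cam('scene')
im=ctrl.get_image('scene');w=ctrl.get_image('wrist')
cv2.imwrite('pics/s8.png',cv2.resize(im[110:260,200:360],(640,600),interpolation=cv2.INTER_CUBIC)[:,:,::-1])
cv2.imwrite('pics/w8.png',w[:,:,::-1])
for c,s in blobs(w,(50,100,30),(85,255,255))[0]: print('w',c,s,onz(W,*c,148),onz(W,*c,15))
for c,s in blobs(im,(50,100,30),(85,255,255))[0]: print('s',c,s,onz(S,*c,134),onz(S,*c,10))
print(proj(W,(550.6,13.3,148)))
"
```

```text
t 11.23 pos [550.1  13.3 206.6] F [ 0.  -0.  -0.4] w 87.7
delta [  9.6    5.66 -24.63] rot [ 0.    0.37 -0.  ]
w [256.7 195.6] [244 180  26  32 650] [551.75494967  11.36492767 148.        ] [553.22499903 -29.60138962  15.        ]
w [314.1 327.7] [302 325  25   7 109] [ 620.1948787 -140.0523309  148.       ] [ 656.97499338 -259.13902863   15.        ]
s [273.7 171.8] [267 164  14  18 213] [547.39485462  11.73507108 134.        ] [396.76702313 112.77832762  10.        ]
s [273.4 202.5] [266 201  17   3  19] [629.74674673 -41.74288665 134.        ] [500.953204    45.12154362  10.        ]
s [187.7 297.8] [171 282  34  33 634] [ 748.98805626 -260.54578309  134.        ] [ 651.80944206 -231.69344578   10.        ]
[255.5493703  193.62124361]
```

View pics/s8.png

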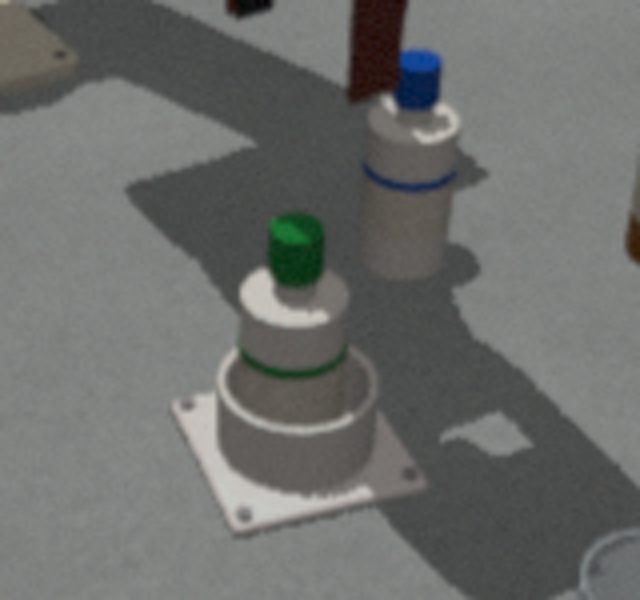

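View pics/w8.png

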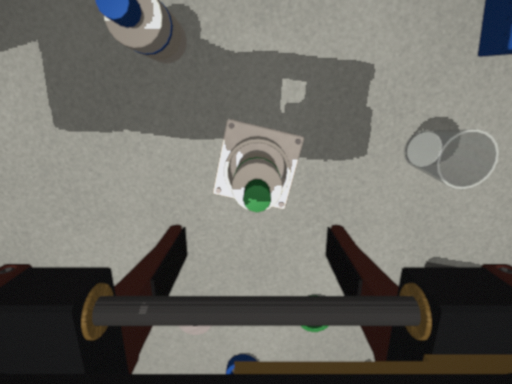

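>>> carry_out --delta_pos '[[0.6,0.3,-1.5],[1.8,0.8,-4.5],[3.2,1.6,-8.2],[4.6,2.5,-11.8],[6.0,3.4,-15.5],[7.4,4.2,-19.0],[8.6,5.0,-22.2],[9.3,5.5,-24.0],[9.6,5.7,-24.6],[9.6,5.7,-24.6],[9.6,5.7,-24.6]]' --rotation '[[0,0.02,0],[0,0.06,0],[0,0.12,0],[0,0.18,0],[0,0.24,0],[0,0.3,0],[0,0.35,0],[0,0.37,0],[0,0.37,0],[0,0.37,0],[0,0.37,0]]'

```text
t: 12.25
ee_pos: [652.8, -228.8, 148.7]
orientation: [-1.554, 0.268, -0.264]
ft_force: [0.3, -0.6, 0.6]
width: 88.5
```

```bash
python3 -c "
from h import *
o=ctrl.get_obs()
W=cam('wrist',o);w=ctrl.get_image('wrist')
cv2.imwrite('pics/w9.png',w[:,:,::-1])
b,m=blobs(w,(50,80,30),(85,255,255))
for c,s in b: print('w',c,s,onz(W,*c,148),onz(W,*c,10))
for z in (0,10,20):
  print(proj(W,(653.5,-230,z)))
cs,_=cv2.findContours(m,cv2.RETR_EXTERNAL,cv2.CHAIN_APPROX_NONE)
c=max(cs,key=cv2.contourArea); P=np.array([onz(W,*p[0],20)[:2] for p in c],np.float32); print(cv2.minEnclosingCircle(P),P.min(0),P.max(0))
plan((653.5,-230,-37),-0.338,o)
"
```

```text
w [50.3  1.9] [41  0 20  5 55] [582.11274106 -54.77151413 148.        ] [513.87033603  15.14109215  10.        ]
w [257.3 179.1] [233 154  49  50 956] [ 664.88144525 -202.42051722  148.        ] [ 653.76482878 -234.41316383   10.        ]
[255.93140855 174.05014509]
[255.90043497 175.86116589]
[255.86770061 177.77513962]
((654.8033447265625, -232.1744842529297), 30.09368133544922) [ 625.3596  -261.52518] [ 683.4938  -202.10938]
t 12.25 pos [ 652.8 -228.8  148.7] F [ 0.3 -0.6  0.6] w 88.5
delta [ 0.16 18.57 -0.1 ] rot [-0.    -0.001 -0.003]
```

View pics/w9.png

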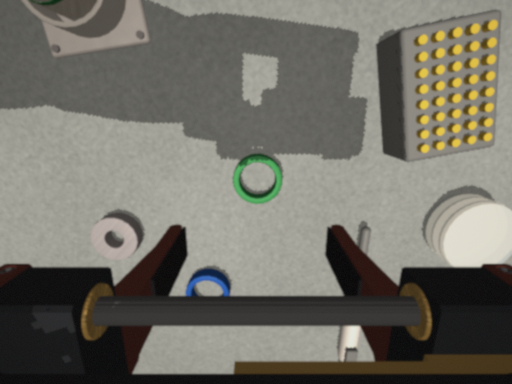

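>>> carry_out --delta_pos '[[0.1,2,-0.1],[0.2,5,-0.2],[0.2,8,-0.2],[0.2,11,-0.2],[0.2,14,-0.2],[0.2,15.5,-0.2],[0.2,16.4,-0.2],[0.2,17.0,-0.2],[0.2,17.0,-0.2],[0.2,17.0,-0.2]]' --rotation '[[0,0,0],[0,0,0],[0,0,0],[0,0,0],[0,0,0],[0,0,0],[0,0,0],[0,0,0],[0,0,0],[0,0,0]]'

```text
t: 13.13
ee_pos: [656.0, -232.3, -18.5]
orientation: [-1.555, 0.265, -0.268]
ft_force: [0.6, 0.1, 0.3]
width: 87.8
```

```bash
python3 -c "
from h import *
o=ctrl.get_obs()
W=cam('wrist',o);S=cam('scene');w=ctrl.get_image('wrist');im=ctrl.get_image('scene')
cv2.imwrite('pics/w10.png',w[:,:,::-1])
cv2.imwrite('pics/s10.png',cv2.resize(im[200:350,110:270],(640,600),interpolation=cv2.INTER_CUBIC)[:,:,::-1])
b,m=blobs(w,(50,80,30),(85,255,255))
cs,_=cv2.findContours(m,cv2.RETR_EXTERNAL,cv2.CHAIN_APPROX_NONE)
c=max(cs,key=cv2.contourArea); P=np.array([onz(W,*p[0],20)[:2] for p in c],np.float32); print(cv2.minEnclosingCircle(P),P.min(0),P.max(0))
plan((654,-231.5,-35),-0.338,o)
"
```

```text
((654.8612670898438, -230.59036254882812), 31.474227905273438) [ 625.5352  -261.94748] [ 683.5235 -199.7765]
t 13.13 pos [ 656.  -232.3  -18.5] F [0.6 0.1 0.3] w 87.8
delta [-0.22  1.65  0.01] rot [-0.    -0.002  0.002]
```

View pics/s10.png

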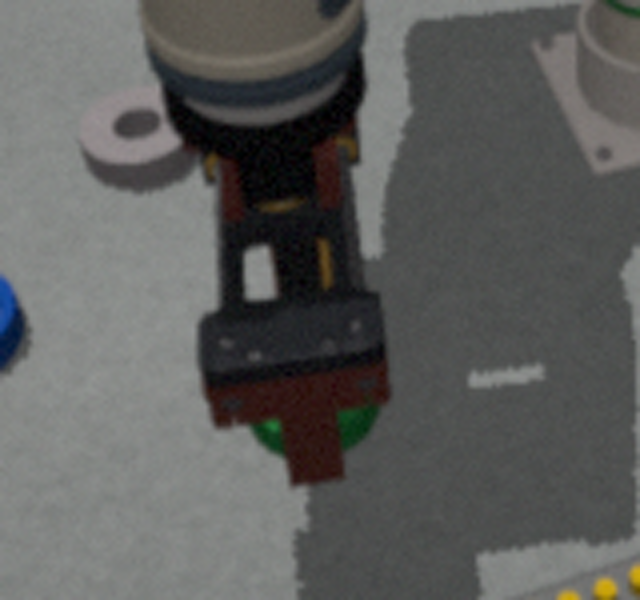

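View pics/w10.png

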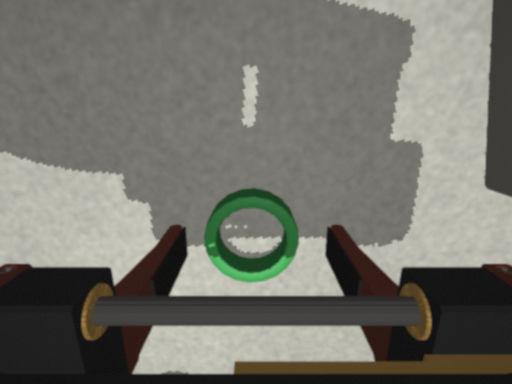

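>>> carry_out --delta_pos '[[-0.1,0.3,0],[-0.2,0.7,0],[-0.22,1.0,0],[-0.22,1.3,0],[-0.22,1.5,0],[-0.22,1.6,0],[-0.22,1.6,0]]' --rotation '[[0,0,0],[0,0,0],[0,0,0],[0,0,0],[0,0,0],[0,0,0],[0,0,0]]'

```text
t: 13.82
ee_pos: [652.7, -231.5, -36.3]
orientation: [-1.554, 0.267, -0.266]
ft_force: [0.0, -0.2, 0.3]
width: 88.1
```

>>> carry_out --delta_pos '[[0,0,0],[0,0,0],[0,0,0],[0,0,0],[0,0,0],[0,0,0],[0,0,0],[0,0,0],[0,0,0],[0,0,0]]' --rotation '[[0,0,0],[0,0,0],[0,0,0],[0,0,0],[0,0,0],[0,0,0],[0,0,0],[0,0,0],[0,0,0],[0,0,0]]' --hand 255

```text
t: 14.65
ee_pos: [652.9, -231.6, -35.9]
orientation: [-1.554, 0.267, -0.267]
ft_force: [-0.1, 0.2, 1.0]
width: 58.2
```

```bash
python3 -c "
from h import *
o=ctrl.get_obs()
w=ctrl.get_image('wrist')
cv2.imwrite('pics/w11.png',w[:,:,::-1])
plan((654,-231.5,150),-0.338,o)
"
```

```text
t 14.65 pos [ 652.9 -231.6  -35.9] F [-0.1  0.2  1. ] w 58.2
delta [  0.1  -18.59   0.04] rot [ 0.    -0.002  0.   ]
```

View pics/w11.png

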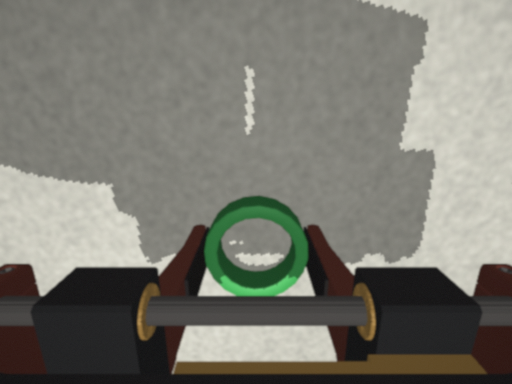

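>>> carry_out --delta_pos '[[0,-1.0,0],[0,-3.0,0],[0,-6.0,0],[0,-9.0,0],[0,-12.0,0],[0,-15.0,0],[0,-17.0,0],[0,-18.0,0],[0,-18.0,0],[0,-18.0,0]]' --rotation '[[0,0,0],[0,0,0],[0,0,0],[0,0,0],[0,0,0],[0,0,0],[0,0,0],[0,0,0],[0,0,0],[0,0,0]]'

```text
t: 15.53
ee_pos: [652.5, -231.4, 143.8]
orientation: [-1.554, 0.267, -0.267]
ft_force: [0.1, -0.1, -1.3]
width: 58.6
```

```bash
python3 -c "
from h import *
def ringc(w,o):
    W=cam('wrist',o); b,m=blobs(w,(50,80,30),(85,255,255))
    cs,_=cv2.findContours(m,cv2.RETR_CCOMP,cv2.CHAIN_APPROX_NONE); cs=sorted(cs,key=cv2.contourArea)[::-1][:2]
    R=Ro.from_rotvec(o['orientation']).as_matrix()
    for c in cs:
        for h in (56,36):
            P=np.array([(R.T@(onz(W,*p[0],o['ee_pos'][2]+h)-o['ee_pos']))[[0,2]] for p in c],np.float32)
            print(h,P.min(0),P.max(0),(P.min(0)+P.max(0))/2)
o=ctrl.get_obs(); w=ctrl.get_image('wrist'); cv2.imwrite('pics/w12.png',w[:,:,::-1])
ringc(w,o)
T=cam('top');S=cam('scene');im=ctrl.get_image('top');s=ctrl.get_image('scene')
for c,st in blobs(im,(50,100,30),(85,255,255))[0]: print('t',c,st,onz(T,*c,148))
for c,st in blobs(s,(50,100,30),(85,255,255))[0]: print('s',c,st,onz(S,*c,134))
cv2.imwrite('pics/s12.png',s[:,:,::-1]);cv2.imwrite('pics/t12.png',im[:,:,::-1])
plan((550.5,13.3,142),0.025,o)
"
```

```text
56 [-28.156433 -28.508108] [31.324188 33.075912] [1.5838776 2.2839022]
36 [-32.34983  -43.389565] [35.43884  26.796295] [ 1.5445042 -8.296635 ]
56 [-18.867691 -12.265615] [22.389448 22.295202] [1.7608786 5.0147934]
36 [-21.76367  -24.878378] [25.256124 14.509775] [ 1.7462273 -5.1843014]
t [349.5 134.2] [347 127   8  16  48] [ 670.06009945 -215.50698749  148.        ]
t [253.4 184.8] [249 179  10  12  96] [549.45850114  12.21433407 148.        ]
s [273.5 171.6] [267 163  14  19 219] [546.59762312  11.77242976 134.        ]
s [272.2 202.5] [264 201  18   3  21] [628.64788458 -43.61304412 134.        ]
s [189.9 226.7] [184 218  12  19 146] [ 613.49183374 -198.26541641  134.        ]
s [162.7 229.3] [157 222  12  16 125] [ 596.42375412 -240.15808122  134.        ]
t 15.53 pos [ 652.5 -231.4  143.8] F [ 0.1 -0.1 -1.3] w 58.6
delta [-17.78   0.18  19.67] rot [-0.    -0.365 -0.   ]
```

View pics/w12.png

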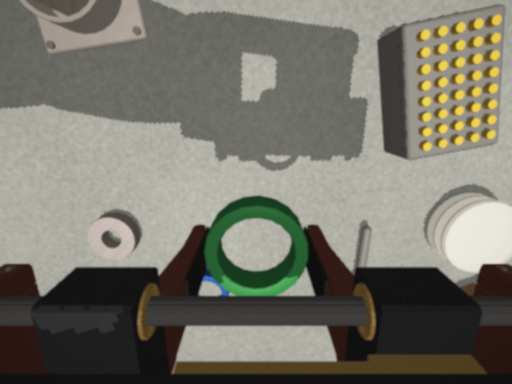

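View pics/t12.png

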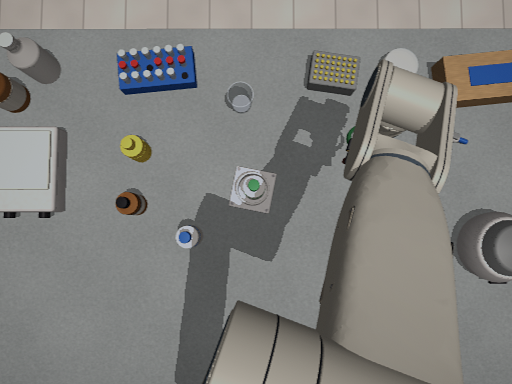

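View pics/s12.png

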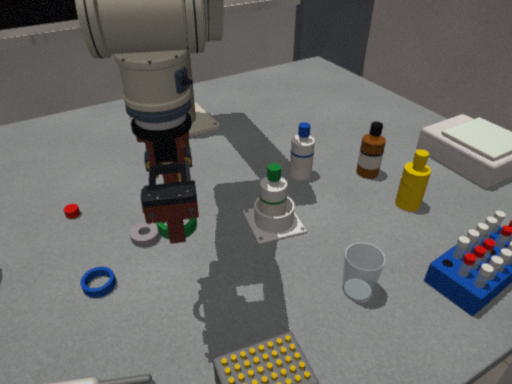

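>>> carry_out --delta_pos '[[-1.0,0,1.1],[-2.8,0,3.1],[-5.2,0,5.8],[-7.8,0,8.6],[-10.4,0,11.5],[-13.0,0.1,14.4],[-15.2,0.1,16.8],[-16.8,0.2,18.5],[-17.5,0.2,19.3],[-17.8,0.2,19.6],[-17.8,0.2,19.6],[-17.8,0.2,19.6]]' --rotation '[[0,-0.02,0],[0,-0.06,0],[0,-0.11,0],[0,-0.16,0],[0,-0.21,0],[0,-0.26,0],[0,-0.31,0],[0,-0.345,0],[0,-0.365,0],[0,-0.365,0],[0,-0.365,0],[0,-0.365,0]]'

```text
t: 16.68
ee_pos: [550.9, 12.1, 141.9]
orientation: [-1.571, -0.019, 0.019]
ft_force: [0.1, -0.2, -1.7]
width: 58.8
```

```bash
python3 -c "
from h import *
o=ctrl.get_obs(); w=ctrl.get_image('wrist'); s=ctrl.get_image('scene')
cv2.imwrite('pics/w13.png',cv2.resize(w[130:310,156:356],None,fx=3,fy=3,interpolation=cv2.INTER_CUBIC)[:,:,::-1])
cv2.imwrite('pics/s13.png',cv2.resize(s[110:260,200:360],(640,600),interpolation=cv2.INTER_CUBIC)[:,:,::-1])
plan((550.5,11.5,110),0.025,o)
"
```

```text
t 16.68 pos [550.9  12.1 141.9] F [ 0.1 -0.2 -1.7] w 58.8
delta [-0.04  3.19 -0.05] rot [ 0.    -0.001  0.   ]
```

View pics/w13.png

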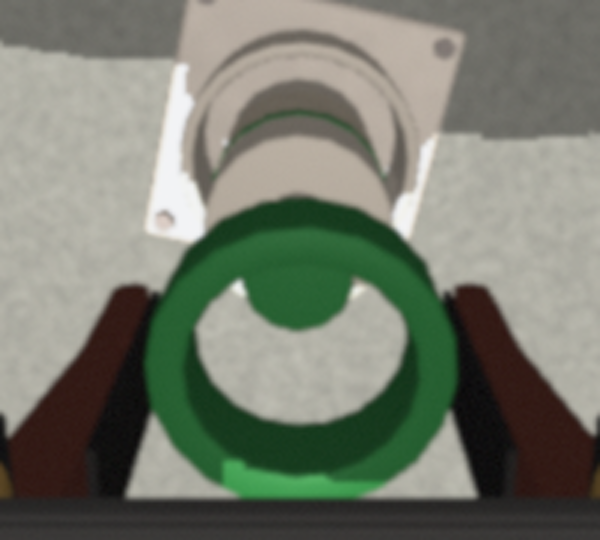

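View pics/s13.png

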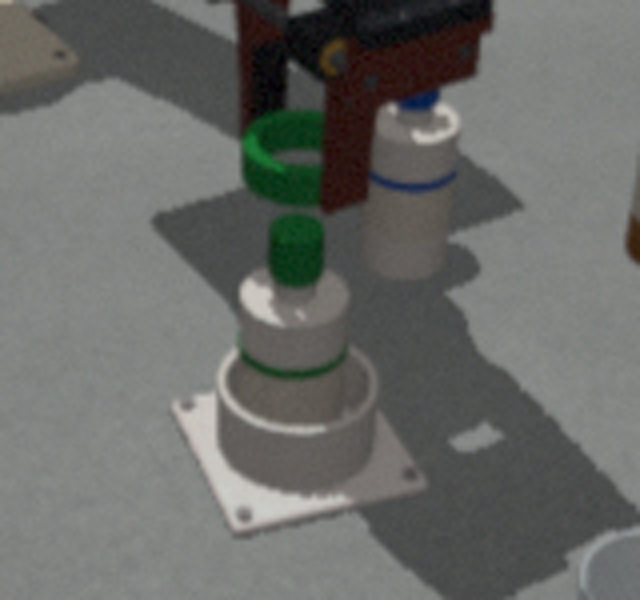

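```bash
python3 -c "
from h import *
o=ctrl.get_obs(); W=cam('wrist',o); q=lambda x,y:((x+.5)/3-.5+156,(y+.5)/3-.5+130)
print('cap near edge',onz(W,*q(299,330),148))
for n,p in dict(top=(300,228),bot=(300,504),l=(147,365),r=(457,365),intop=(301,262),inbot=(302,475)).items(): print(n,onz(W,*q(*p),o['ee_pos'][2]+56).round(1))
print(onz(W,*q(302,425),o['ee_pos'][2]+36), onz(W,*q(302,197),o['ee_pos'][2]+36))
"
```

```text
cap near edge [551.92563449  -5.04650038 148.        ]
top [551.2  39.3 198. ]
bot [552.6 -18.5 198. ]
l [523.1  11.4 198. ]
r [581.3  12.8 198. ]
intop [551.5  32.8 198. ]
inbot [552.8 -11.8 198. ]
[552.85281017 -13.24305522 177.99909002] [551.5943481   38.95258355 177.99909002]
```

Wrist view: ring centre ≈ (552,10) and cap axis ≈ (552,9), so they are coaxial to about 1 mm. I'll lower it straight down.

>>> carry_out --delta_pos '[[0,0.5,0],[0,1.2,0],[0,2.0,0],[0,2.8,0],[0,3.6,0],[0,4.4,0],[0,5.2,0],[0,5.8,0],[0,6.3,0],[0,6.6,0],[0,6.6,0]]' --rotation '[[0,0,0],[0,0,0],[0,0,0],[0,0,0],[0,0,0],[0,0,0],[0,0,0],[0,0,0],[0,0,0],[0,0,0],[0,0,0]]'

```text
t: 17.7
ee_pos: [550.1, 12.6, 75.4]
orientation: [-1.571, -0.019, 0.02]
ft_force: [0.0, 0.7, -2.3]
width: 58.5
```

>>> carry_out --delta_pos '[[0,0.05,0],[0,0.1,0],[0,0.15,0],[0,0.2,0],[0,0.25,0],[0,0.25,0]]' --rotation '[[0,0,0],[0,0,0],[0,0,0],[0,0,0],[0,0,0],[0,0,0]]'

```text
t: 18.2
ee_pos: [550.5, 12.6, 73.7]
orientation: [-1.571, -0.02, 0.019]
ft_force: [-0.1, -0.3, -2.2]
width: 58.9
```

>>> carry_out --delta_pos '[[0,0.05,0],[0,0.1,0],[0,0.15,0],[0,0.15,0],[0,0.15,0]]' --rotation '[[0,0,0],[0,0,0],[0,0,0],[0,0,0],[0,0,0]]'

```text
t: 18.62
ee_pos: [550.5, 12.6, 72.1]
orientation: [-1.571, -0.02, 0.02]
ft_force: [-0.7, 0.1, -1.7]
width: 58.7
```

>>> carry_out --delta_pos '[[0,0.05,0],[0,0.1,0],[0,0.1,0],[0,0.1,0]]' --rotation '[[0,0,0],[0,0,0],[0,0,0],[0,0,0]]'

```text
t: 18.95
ee_pos: [550.6, 12.6, 72.1]
orientation: [-1.571, -0.02, 0.019]
ft_force: [-2.3, 0.3, 9.5]
width: 58.7
```

```bash
python3 -c "
from h import *
w=ctrl.get_image('wrist'); s=ctrl.get_image('scene')
a=cv2.resize(w[150:310,156:356],(400,320))[:,:,::-1];b=cv2.resize(s[130:250,200:350],(400,320),interpolation=cv2.INTER_CUBIC)[:,:,::-1]
cv2.imwrite('pics/c14.png',np.hstack([a,b]))
"
```

```text
(no output)
```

View pics/c14.png

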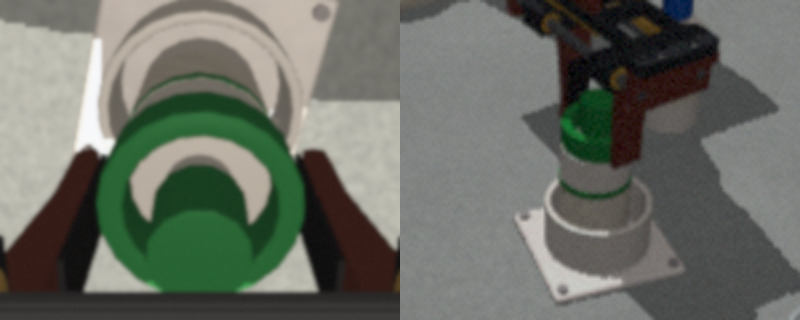

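The ring lies on the shoulder around the cap, with Fz at +9.5 N. Releasing and retreating upward.

>>> carry_out --delta_pos '[[0,-0.05,0],[0,-0.05,0],[0,-0.05,0],[0,-0.05,0],[0,-0.05,0],[0,-0.05,0],[0,-0.05,0],[0,-0.05,0],[0,-0.05,0]]' --rotation '[[0,0,0],[0,0,0],[0,0,0],[0,0,0],[0,0,0],[0,0,0],[0,0,0],[0,0,0],[0,0,0]]' --hand 0

```text
t: 19.8
ee_pos: [550.5, 12.6, 71.6]
orientation: [-1.571, -0.02, 0.02]
ft_force: [-0.4, 0.4, -0.2]
width: 87.8
```

>>> carry_out --delta_pos '[[0,-0.7,0],[0,-2,0],[0,-4,0],[0,-7,0],[0,-10,0],[0,-12.5,0],[0,-14,0],[0,-15,0],[0,-15,0],[0,-15,0]]' --rotation '[[0,0,0],[0,0,0],[0,0,0],[0,0,0],[0,0,0],[0,0,0],[0,0,0],[0,0,0],[0,0,0],[0,0,0]]'

```text
t: 20.63
ee_pos: [550.3, 12.6, 221.6]
orientation: [-1.571, -0.02, 0.019]
ft_force: [-0.6, -0.2, -0.4]
width: 87.8
```

```bash
python3 -c "
from h import *
w=ctrl.get_image('wrist'); s=ctrl.get_image('scene'); o=ctrl.get_obs(); print(o['t'],o['ft_force'],o['width'])
a=cv2.resize(w[110:230,181:331],(400,320),interpolation=cv2.INTER_CUBIC)[:,:,::-1];b=cv2.resize(s[130:250,200:350],(400,320),interpolation=cv2.INTER_CUBIC)[:,:,::-1]
cv2.imwrite('pics/c15.png',np.hstack([a,b]))
"
```

```text
20.7333 [ 0.26669495 -0.52899151 -0.01836705] 88.0978238604618
```

View pics/c15.png

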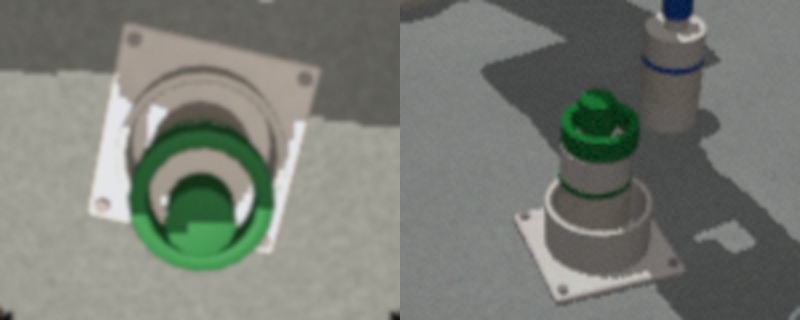

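The bottle stands upright in the cup, the ring lies flat on its shoulder, and the gripper is clear. Handing in.

```bash
python3 -c "
from workcell import ctrl
print(ctrl.close_job())"
```

```text
the job is handed in; nothing more can be done
None
```

I stood the green-capped bottle upright on the floor of the bay cup and let it go. I then lowered the green ring over its cap onto the shoulder, released it and backed straight up. The job was handed in at about 20.7 s.

- **Last checks:** Both seatings showed as an upward contact force at the expected height: about +4 N for the bottle and +9.5 N for the ring. The final scene and wrist pictures show the bottle upright in the cup and the ring flat around the cap. The gripper is open and well clear, with about 0 N on it. I moved no other objects.
- **What disagreed:** The fingertips sit about 40 mm short of the stated TCP. My first grasp on the cap therefore closed on empty air above it, without touching anything. I measured the offset in two views, corrected for it, and the grasps after that held.

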